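# Clamp the vial rack on the bench shaker with the wedge lock

## Robot

A 6-joint arm with a two-finger parallel gripper is mounted at the origin on the work surface. World frame = base frame: x ahead of the robot, y to its left, z up, the work surface at z = 0. Lengths are in mm, angles in rad, forces in N, time in s.
With the tool pointing down it reaches from about 300 to 875 mm from the base axis. Payload 6.4 kg.
Tool frame: the origin (TCP) lies on the centre line of the jaws, within the pads' length; the fingertips stand 14 mm ahead of it and the grasp point (between the pads) lies 5 mm behind it; z points along the fingers, y is the direction in which the jaws open and shut (so a half turn about z gives the same grasp; the last joint's range is limited). The gripper opens to 85 mm and grips with 20 to 120 N. Pads are 22 mm wide; open, the fingers measure 114 mm over their backs; the gripper's body (76 mm by 85 mm) begins 54 mm behind the grasp point. The pads swing forward as they close: fully open they stand 13 mm farther back than shut.
Start: joints at [-1.376, 0.181, 1.607, -0, 1.354, -0.206], TCP at [224.356, -529.439, 245.288] pointing down, gripper open.
Joint ranges: [-2.99, 2.99], [-0.89, 2.07], [0.3, 2.58], [-1.14, 4.28], [0, 2.63], [-3.12, 3.12]. Speed limits (rad/s): [2.57, 2.57, 3.01, 3.14, 3.14, 3.14].

## Interface

Orientations are given as a unit quaternion [w, x, y, z].
In Python, from cell import env gives the robot as it stands. The module is installed in compiled form; this text tells all that it offers.
- The arm moves only by the tool arm_command, never from a script. Its argument "motion" is text: rows parted by semicolons, each of 7 numbers parted by spaces: the shift along the tool's x, y, z in m, then the turn, a rotation vector about the tool's x, y, z in degrees, then the finger opening in m, from 0 to 0.0854. In form: x y z ax ay az hand; .... A call has 1 to 20 rows; each row shifts and turns the pose as measured when the row begins, along the tool's axes as they then stand; what a row does not reach is not made up. A row lasts 1/8 s, in which the tool goes at most 62.5 mm and 10.7 degrees, less where a joint would pass 70% of its speed; a pose out of reach is approached as far as the arm can. A call with a gripper value outside its range is refused whole. The fingers move at their own pace and stop on an object; "grip_force" is the grip in N (left out, the last holds). Time passes only in rows, so rows that do not move let the fingers close. It gives the time, the measured TCP pose, the force and the opening at its end, in the units of the state.
- env.sense(): the state, without advancing time (a new reading comes with each control period).
- env.read_camera(name): name is "scene" or "top" or "wrist"; returns the picture (400x640x3 uint8, red, green, blue); there is no depth.
- env.camera_params(name): a dict with "vertical_fov" (degrees; the focal length in pixels is half the picture's height over the tangent of half this angle, whatever the lens; pixels are square), "cx", "cy" (the principal point, pixels), "R" (3x3) and "t" (3): a world point X has camera coordinates R X + t; the wrist camera has in their place "tool_from_camera" (4x4, takes a point from camera to tool coordinates, whose origin is the TCP and whose axes are the flange's). Camera axes: x right, y down, z forward; pixel columns grow to the right and rows downward; lengths in mm; the calibration is good to about 2 mm. A picture is of the moment at which its call begins: read the wrist's pose just before it. camera_params takes no time and is no camera call.
- env.hand_in(): hands the job in, once; it reports no verdict.
Trained networks look in the newest picture that a camera, given by its name, has taken for a name from the list of things; names that differ only in an ending like _2 or _b are one class to them, and where a whole thing is asked for, a point or a joint stands for the part that bears it (a point fixed in the world has none). Each returns a list of dicts, best first, with "p" (0 to 1); they miss things now and then, are a little off and sometimes report something else, mostly with a low value. They report only what shows in the picture. A call takes as long as a camera call.
- env.boxes_of(thing, camera): "bbox" ([left, top, right, bottom] in pixels, round what is visible of it).
The state is a dict: "time_s": time; "joints": joint angles; "qvel": joint speeds; "joint_efforts": joint torques, N m; "tcp_pos": TCP position; "ee_rot": TCP orientation; "ft_force": force on the tool from outside, world axes, zero at the start; "ft_torque": the same for the moment, N m; "grip_width": opening from 0.0 (shut) to 1.0 (fully open).
Only numpy, scipy, OpenCV 4.12 (cv2) and the standard library are available. Lean on these libraries where they do the work, as an engineer would, in place of code of your own. Each camera call takes 0.05 s, during which the arm holds its last target.

## Task

The vial rack has to be clamped on the bench shaker before a run. Gently slide the clamp bar forward until its jaw has pushed the rack fully home against the end stop, then slide the thumb wedge along its ramp with a firm thumb push of about 12 N until it jams the bar fast. The vials are glass and the wedge must come out again: do not ram the rack, do not drive the wedge much harder than that, and leave the other things on the bench alone.

Things in the scene. Friction and masses are not known exactly. Their poses are not given: they have to be found in the camera images.
- shaker: Bench shaker, fixed: white box with an aluminium platform, 250 (x) x 380 (y) mm, top 88 mm above the bench. Origin: on the bench under the platform's middle. Its +y is the clamping direction. On the platform stand two side guides 91 mm apart, 14 mm high, that lead the rack along y, and the bar guide, y = -165 to -65 mm, 24 mm high: a plain cheek at +x of the bar, the ramp block at -x.
- clamp_bar: Steel clamp bar 24 mm wide (with its side strip), 208 mm long, top 18 mm above the platform, crosswise jaw 62 mm wide, 31 mm high in front. Slides only along the shaker's y, 60 mm of travel, about 2.5 N of drag, stays where left. Origin: middle of the jaw's rubber face at the platform's top; +y forward, to the rack. With the rack home the jaw's face is at y = +39 mm in the shaker's frame.
- bar_post (a point): Middle of the top of the clamp bar's upright black post (push or hold the bar by it): 14 mm diameter, from 18 to 55 mm above the platform, 34 mm behind the jaw's face. Fingers have room around it down to 25 mm above the platform. Axes as the clamp bar.
- wedge: Thumb wedge, dark steel, 60 mm long, 10 mm thick in front, 16 mm at the rear, 20 mm high, captive between the ramp block (aluminium, 24 mm high) and the friction strip on the bar's -x flank. Slides only along the ramp, 50 mm of travel: forwards is the shaker's +y, with 1 mm to +x in 10. Starts drawn back, clear of the bar. Origin: under its thumb tab's middle, platform's top; axes as the shaker.
- wedge_tab (a point): Middle of the top of the wedge's thumb tab, 14 (x) by 10 (y) mm, at its rear, from 20 to 52 mm above the platform; push it from behind (-y) or pinch it. 4 N of drag while free; after 7 to 43 mm (the strip's wear is unknown: feel for it) it meets the bar and the push rises by about 10 N per mm. Pushed with 12 N it presses the bar with some 20 N, keeps about 10 N when let go, and stays jammed.
- rack: White plastic rack with 24 capped glass vials, 86 (x) x 126 (y) mm, 34 mm high, 53 mm over the caps, about 0.34 kg, loose on the platform between the side guides, 8 to 20 mm short of the end stop. Origin: middle of its underside; axes about as the shaker. Home, its origin is at y = +102 mm in the shaker's frame.
- bottle_a: Bystander: capped glass bottle, 70 mm diameter, 143 mm high, standing on the bench. Origin: middle of its underside.
- bottle_b: Bystander: smaller capped glass bottle, 56 mm diameter, 105 mm high. Origin: middle of its underside.
- beaker: Bystander: glass beaker, 60 mm diameter, 75 mm high. Origin: middle of its underside.
- jar: Bystander: amber jar with a white cap, 54 mm diameter, 65 mm high. Origin: middle of its underside.
- tip_box: Bystander: box of pipette tips, 88 x 123 x 67 mm. Origin: middle of its underside.
- pipette: Bystander: hand pipette lying on the bench along its x axis, 255 mm long, 25 mm high. Origin: about its middle, on the bench.
- vial: Bystander: one capped amber vial, 23 mm diameter, 64 mm high, standing on the bench. Origin: middle of its underside.
- end_stop (a point): Middle of the lower edge, at the platform's top, of the end stop's face, at y = +165 mm in the shaker's frame: an aluminium fence 130 mm wide, 28 mm high, facing -y. Axes as the shaker.

How it is judged (in metres and radians):
On the way, in this order (a step that is already met when the one before it is completed fails the run):
1. the clamp bar has pushed the rack home against the end stop (y of rack in the frame of shaker above 0.1005 m and y of clamp_bar in the frame of rack above -0.0645 m), for 0.2 s.
2. the wedge has jammed the bar (contact force between wedge and clamp_bar above 6 N), for 0.2 s.
At the end, for the whole second after the job is handed in: The rack stands flat and still within 1.5 mm of the end stop, the jaw is up against it (no gap over 1.5 mm), and the wedge is jammed: let go, it still presses on the bar with more than 6 N (all of step 1 and contact force between wedge and clamp_bar above 6 N and angle between rack's own z axis and vertical below 0.03 rad and linear speed of rack below 0.01 m/s); the robot touches nothing.
It fails at once if the jaw presses the rack of glass vials with more than 25 N (contact force between clamp_bar and rack above 25 N).
It fails at once if the wedge is overdriven (a push of roughly 20 N): it presses on the bar with more than 35 N (contact force between wedge and clamp_bar above 35 N).
It fails at once if the rack is tipped (angle between rack's own z axis and vertical above 0.12 rad).
It fails at once if a bystander on the bench is moved by more than 20 mm (distance of any of bottle_a, bottle_b, beaker, jar, tip_box, pipette, vial from where it was at the start of the episode above 0.02 m).
It also fails if it takes over 54 s, if anything falls off the work surface, if the arm or the gripper's body presses on something with over 40 N, if the wrist force passes 120 N, or if a joint passes its speed limit or range.

## Working session

There is one attempt and no reset: what is moved stays moved. The work goes in short steps, Python scripts to look and compute and a tool call to move; the robot and the scene stay as the last step left them, time stands still between calls to the robot, and variables do not carry over. Pictures are saved under pics/ and viewed, and the job is handed in when it is done.

Besides the shell and the picture viewer there is one more tool, called as name(argument=value, ...) on one line, values as JSON. arm_command: Moves the arm, as the interface text tells. Its arguments: {"type":"object","properties":{"motion":{"type":"string"},"grip_force":{"type":"number"}},"required":["motion"]}

```bash
mkdir -p pics; python3 - <<'E'
from cell import env
import cv2
s=env.sense(); print(s)
for c in ["scene","top","wrist"]:
    im=env.read_camera(c); cv2.imwrite(f"pics/{c}0.png",im[:,:,::-1]); print(c,env.camera_params(c))
for c in ["scene","top"]:
  for t in ["shaker","bar_post","wedge_tab","rack","clamp_bar","wedge"]:
    print(c,t,[(d["bbox"],round(d["p"],2)) for d in env.boxes_of(t,c)[:2]])
print(env.sense()["time_s"])
E
```

```text
{'time_s': 0.0, 'joints': array([-1.37628162e+00,  1.81503895e-01,  1.60798534e+00,  1.80540827e-05,
        1.35381261e+00, -2.06307299e-01]), 'qvel': array([-1.36839082e-03,  7.33236901e-04,  7.94265875e-04,  8.68975734e-05,
        7.45862316e-04,  1.67123494e-03]), 'joint_efforts': array([-1.94335407e-03, -4.44874084e+01, -3.51339304e+01, -5.39960238e-04,
        9.21019411e-03,  1.84201940e-05]), 'tcp_pos': array([ 224.26591078, -528.89967195,  244.41597999]), 'ee_rot': array([-8.54524519e-04,  9.79984872e-01,  1.99070138e-01,  1.38524468e-05]), 'ft_force': array([ 0.71639693, -0.13364767,  0.14808647]), 'ft_torque': array([ 0.0146739 , -0.01961019, -0.04343579]), 'grip_width': 0.9986730404837209}
scene {'vertical_fov': 43.64904930325201, 'cx': 317.4876339707018, 'cy': 207.94876982584125, 'R': array([[ 0.80956548,  0.58686912,  0.01372475],
       [ 0.45483946, -0.61231166, -0.64668036],
       [-0.37111291,  0.52977266, -0.76263762]]), 't': array([-499.92496763, -157.80569128, 1322.69300375])}
top {'vertical_fov': 46.43042924237732, 'cx': 318.8175746824122, 'cy': 203.2775351156
[... 745 characters left out ...]
.6], 0.65)]
scene bar_post [([208.8, 197.5, 307.6, 263.4], 0.66), ([172.3, 267.1, 203.2, 309.5], 0.28)]
scene wedge_tab [([221.1, 223.6, 249.1, 239.2], 0.58)]
scene rack [([299.7, 164.5, 377.9, 225.6], 0.71)]
scene clamp_bar [([208.9, 199.9, 304.8, 262.3], 0.59), ([299.6, 163.6, 376.5, 227.6], 0.27)]
scene wedge [([217.6, 224.3, 247.9, 240.5], 0.59), ([208.3, 200.9, 306.4, 260.8], 0.22)]
top shaker [([220.9, 116.3, 448.1, 302.8], 0.68)]
top bar_post [([327.4, 192.1, 431.9, 253.7], 0.97)]
top wedge_tab [([380.5, 234.7, 411.6, 259.3], 0.67)]
top rack [([246.3, 157.0, 322.4, 221.8], 0.58)]
top clamp_bar [([328.0, 188.3, 435.4, 251.0], 0.77)]
top wedge [([379.9, 235.0, 412.4, 255.3], 0.75)]
0.75
```

View pics/top0.png

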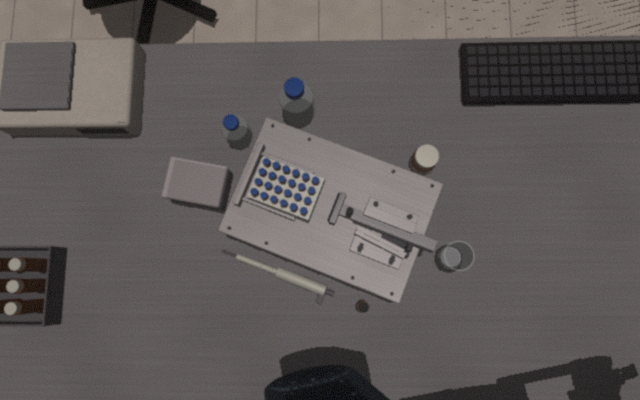

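View pics/scene0.png

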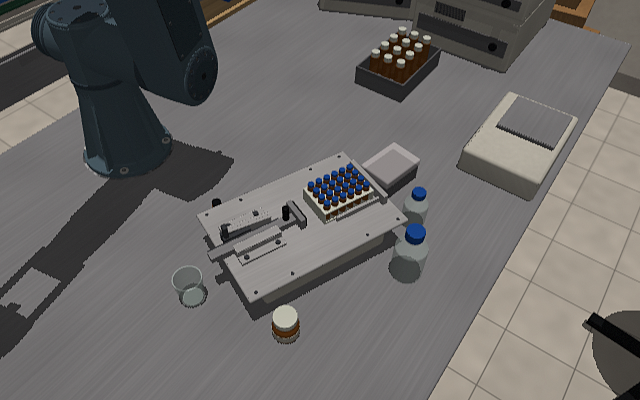

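View pics/wrist0.png

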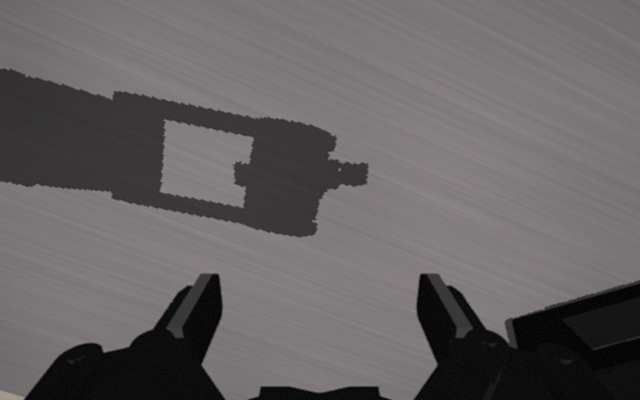

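```bash
python3 -c "
import cv2
im=cv2.imread('pics/top0.png')[100:320,200:470]
cv2.imwrite('pics/top0c.png',cv2.resize(im,None,fx=2.9,fy=2.7,interpolation=cv2.INTER_CUBIC) if 0 else cv2.resize(im,(783,638))[:600])
cv2.imwrite('pics/top0c.png',cv2.resize(im,(736,600),interpolation=cv2.INTER_CUBIC))"
```

```text
(no output)
```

View pics/top0c.png

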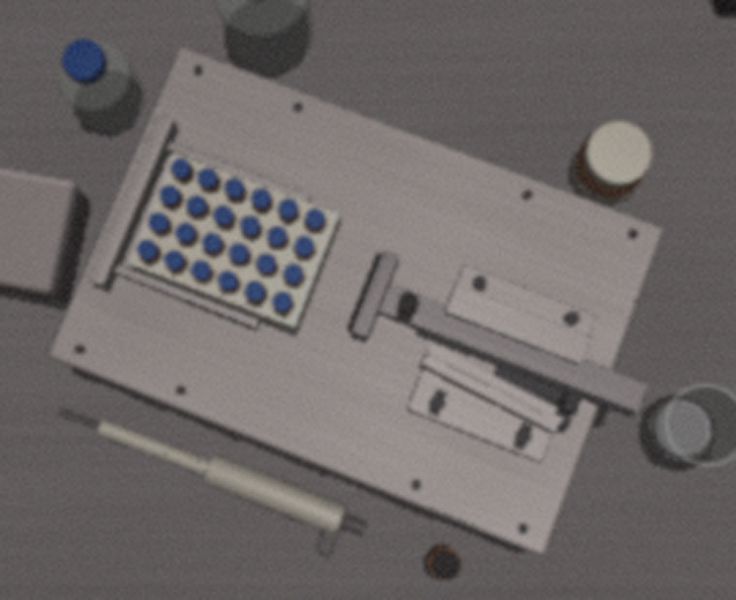

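The top view shows the shaker turned about 20° clockwise, with its corners at roughly (267,118), (442,184), (400,302) and (219,230). The post is at (349,212) and the wedge tab at about (409,248). The beaker stands near the bar's rear end, at (456,256).

```bash
cat > h.py <<'E'
import numpy as np
from cell import env
from scipy.optimize import least_squares
from scipy.spatial.transform import Rotation as Ro
def bp(cam,uv,z):
    c=env.camera_params(cam) if isinstance(cam,str) else cam
    f=200/np.tan(np.radians(c["vertical_fov"]/2))
    d=np.array([(uv[0]-c["cx"])/f,(uv[1]-c["cy"])/f,1.]); R,t=np.array(c["R"]),np.array(c["t"])
    o=-R.T@t; d=R.T@d; return o+d*(z-o[2])/d[2]
def pj(cam,X):
    c=env.camera_params(cam) if isinstance(cam,str) else cam
    f=200/np.tan(np.radians(c["vertical_fov"]/2)); p=np.array(c["R"])@X+np.array(c["t"])
    return np.array([c["cx"]+f*p[0]/p[2],c["cy"]+f*p[1]/p[2]])
def wristcam(s):
    c=dict(env.camera_params("wrist")); T=np.array(c["tool_from_camera"]); q=s["ee_rot"]
    Rw=Ro.from_quat([q[1],q[2],q[3],q[0]]).as_matrix(); A=Rw@T[:3,:3]; o=Rw@T[:3,3]+s["tcp_pos"]
    c["R"]=A.T; c["t"]=-A.T@o; return c
E
python3 - <<'E'
from h import *
sc=2.726
px=[(200+u/sc,100+v/sc) for u,v in [(182,48),(660,230),(545,550),(52,354)]]
W=[bp("top",p,88) for p in px]
L=np.array([[125,190],[125,-190],[-125,-190],[-125,190]])
W=np.array(W)[:,:2]
# image up = world +x ; shaker +y -> left (world +y); x right-handed: +x = up in image
f=lambda q:(np.array([[np.cos(q[2]),-np.sin(q[2])],[np.sin(q[2]),np.cos(q[2])]])@L.T).T+q[:2]-W
r=least_squares(lambda q:f(q).ravel(),[W[:,0].mean(),W[:,1].mean(),0.])
print(W,r.x,np.degrees(r.x[2]),f(r.x))
np.save("pose.npy",r.x)
a=r.x[2];R=np.array([[np.cos(a),-np.sin(a)],[np.sin(a),np.cos(a)]])
def loc(p,z): return R.T@(bp("top",p,z)[:2]-r.x[:2])
C=lambda u,v:(200+u/sc,100+v/sc)
print("post",loc(C(408,300),143),bp("top",C(408,300),143))
print("tab",loc(C(567,402),140),bp("top",C(567,402),140))
print("jaw",loc(C(378,258),119),loc(C(352,332),119))
print("beaker",bp("top",(457,255),75), "jar",bp("top",(427,157),65))
# scene: project post / tab etc to check
for n,X in [("post",(0,0,143))]: pass
for cn in L:
    print("scene corner",pj("scene",np.r_[R@cn+r.x[:2],88]))
E
python3 -c "
import cv2
im=cv2.imread('pics/scene0.png')[140:310,185:415]
cv2.imwrite('pics/sc0c.png',cv2.resize(im,(782,578),interpolation=cv2.INTER_CUBIC))"
```

```text
[[ 735.59577915  156.64703538]
 [ 595.5125678  -190.95922322]
 [ 369.8323234  -103.24319619]
 [ 507.28654311  246.88541215]] [ 5.52056803e+02  2.73325070e+01 -3.77082341e-01] -21.60522669588962 [[ 2.63866674  1.31045173]
 [ 2.80231817 -4.38559189]
 [-3.95316257 -0.04927686]
 [-1.48782237  3.12441702]]
post [  0.13520644 -38.09959865] [538.15388143  -8.1401086  143.        ]
tab [ -24.87693134 -161.11704685] [ 469.60284702 -113.30500427  140.        ]
jaw [23.34328378 -7.47309968] [-31.5641958   -9.58028887]
beaker [ 458.37640484 -217.31106988   75.        ] jar [ 656.52127257 -167.97973085   65.        ]
scene corner [407.32588945 219.36201642]
scene corner [248.22621248 303.01280783]
scene corner [194.10420982 214.95879448]
scene corner [341.40451384 150.63938748]
```

View pics/sc0c.png

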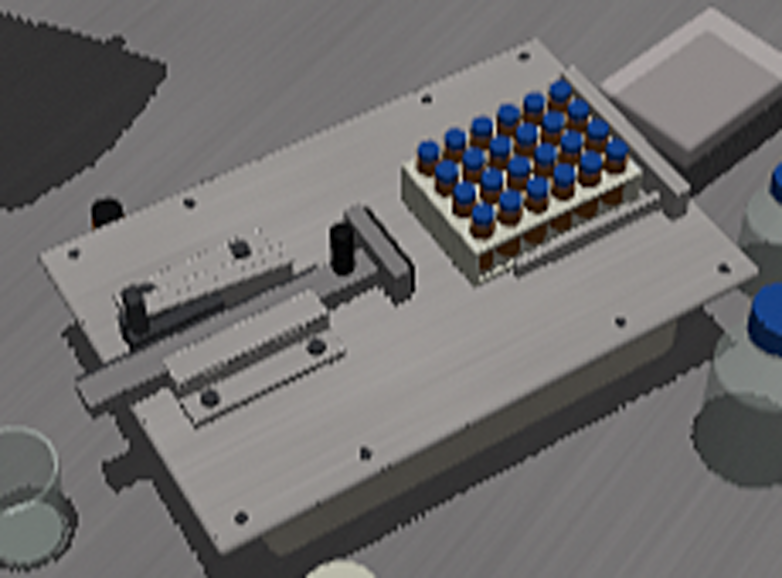

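The scene camera agrees with this shaker pose to within about 2 px. I'll align tool x with the shaker's +y, move over the clamp and refine the pose with the wrist camera.

arm_command(motion="0 0 -0.01 0 0 -9.1 0.0;0 0 -0.01 0 0 -9.1 0;0 0 -0.01 0 0 -9.1 0;0 0 -0.01 0 0 -9.1 0;0 0 -0.01 0 0 -9.1 0;0.048 0.0085 0 0 0 0 0;0.048 0.0085 0 0 0 0 0;0.048 0.0085 0 0 0 0 0;0.048 0.0085 0 0 0 0 0;0.048 0.0085 0 0 0 0 0;0.048 0.0085 0 0 0 0 0;0.048 0.0085 0 0 0 0 0;0.048 0.0085 0 0 0 0 0;0.048 0.0085 0 0 0 0 0;0.048 0.0085 0 0 0 0 0;0.048 0.0085 0 0 0 0 0;0.048 0.0085 0 0 0 0 0;0 0 0 0 0 0 0", grip_force=30)

```text
time_s: 3.0
tcp_pos: [526.4, -8.1, 298.7]
ee_rot: [0.003, 0.82, 0.573, 0.002]
ft_force: [0.3, -1.3, 0.1]
grip_width: 0.002
```

```bash
python3 - <<'E'
from h import *
import cv2,pickle
s=env.sense(); im=env.read_camera("wrist"); cv2.imwrite("pics/w1.png",im[:,:,::-1]); pickle.dump(wristcam(s),open("w1.pkl","wb"))
print(s["time_s"],s["tcp_pos"],s["ee_rot"],s["grip_width"],s["joints"],s["ft_force"])
for t in ["bar_post","wedge_tab","clamp_bar"]:
    print(t,[(d["bbox"],round(d["p"],2)) for d in env.boxes_of(t,"wrist")[:2]])
E
```

```text
3.0 [526.44755819  -8.09577228 298.67512278] [0.00345002 0.81986734 0.57254111 0.00152154] 0.0016185244371741028 [-0.2396742   0.02506287  1.66856916 -0.00229222  1.44077033  0.11219744] [ 0.27363062 -1.31050914  0.13834633]
bar_post [([298.8, 136.4, 369.7, 257.6], 0.91)]
wedge_tab [([305.6, 238.5, 312.2, 259.6], 0.66)]
clamp_bar [([297.5, 131.0, 362.9, 259.2], 0.61)]
```

View pics/w1.png

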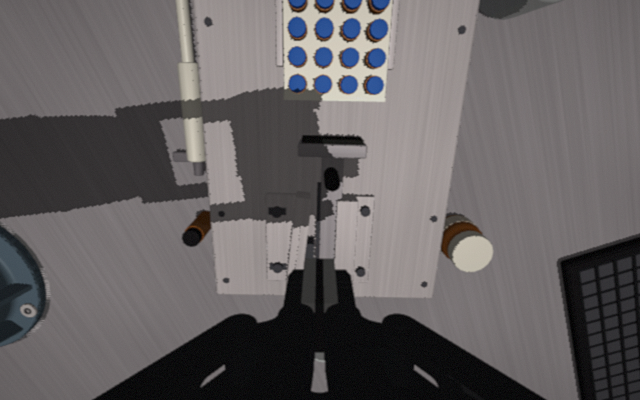

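The wrist view shows the jaw at y≈145 and the post top at about (332,178). The shut fingers end near (318,185) and hide the bar's rear. The platform's near corners are at (218,293) and (433,297).

```bash
python3 - <<'E'
from h import *
import pickle,cv2
c=pickle.load(open("w1.pkl","rb")); q=np.load("pose.npy"); a=q[2];R=np.array([[np.cos(a),-np.sin(a)],[np.sin(a),np.cos(a)]])
def loc(p,z): return R.T@(bp(c,p,z)[:2]-q[:2])
print("cornerL",loc((218,293),88),"cornerR",loc((433,297),88))
print("edgeL",loc((195,60),88),loc((211,230),88),"edgeR",loc((477,30),88),loc((447,200),88))
print("post",loc((332,175),143),bp(c,(332,175),143))
print("jaw top front L/R",loc((299,136),119),loc((365,139),119))
print("rack rear edge",loc((284,100),122),loc((386,101),122))
print("guide cheek",loc((338,196),112),loc((373,196),112), "ramp L",loc((266,194),112))
print("tab?",loc((313,235),140))
im=cv2.imread("pics/w1.png")[120:300,190:480]; cv2.imwrite("pics/w1c.png",cv2.resize(im,(798,495),interpolation=cv2.INTER_CUBIC))
E
```

```text
cornerL [-120.9846331  -184.52367702] cornerR [ 124.7089723  -184.69737768]
edgeL [-124.43209769   60.19682604] [-122.90877612 -106.72045632] edgeR [126.65026234  91.23618034] [123.47401212 -67.38575747]
post [  0.52450075 -29.65850367] [ 5.41623915e+02 -4.35402285e-01  1.43000000e+02]
jaw top front L/R [-28.64319244  -1.13118688] [29.72519912 -2.32683517]
rack rear edge [-41.33888537  29.06020328] [44.85843961 30.42460799]
guide cheek [  8.64987118 -58.01861376] [ 42.13943671 -57.23702001] ramp L [-60.04139845 -57.62089215]
tab? [-14.41301857 -86.66800719]
```

View pics/w1c.png

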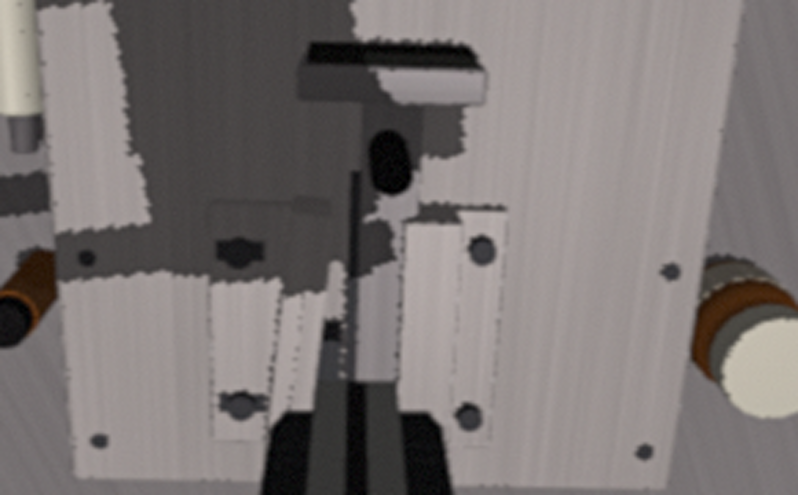

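Allowing for the camera angle, both cameras put the post at about (538.7, -7.2). The jaw is about 31 mm short of the rack, and the rack about 10 mm short of home. I'll descend behind the post with the fingers shut.

arm_command(motion="-0.012 0.0055 0 0 0 1.7 0;-0.012 0.0055 0 0 0 0 0;0 0 0.03 0 0 0 0;0 0 0.04 0 0 0 0;0 0 0.04 0 0 0 0;0 0 0 0 0 0 0;0 0 0 0 0 0 0")

```text
time_s: 4.08
tcp_pos: [528.2, -51.0, 189.8]
ee_rot: [0.007, 0.834, 0.552, 0.002]
ft_force: [0.9, 0.5, 1.3]
grip_width: -0.002
```

```bash
python3 - <<'E'
from h import *
import cv2
s=env.sense(); im=env.read_camera("wrist"); cv2.imwrite("pics/w2.png",im[:,:,::-1])
print(s["time_s"],s["tcp_pos"],s["ee_rot"],s["ft_force"])
x=2*np.arctan2(s["ee_rot"][2],s["ee_rot"][1]); t=np.array([np.cos(x),np.sin(x)])
d=np.array([538.7,-7.2])-s["tcp_pos"][:2]; print(np.degrees(x),"post in tool x,y:",d@t,d@[t[1],-t[0]])
E
```

```text
4.075 [528.20530512 -50.96934882 189.7573411 ] [0.00675824 0.83371725 0.55214512 0.00237577] [0.86751237 0.46481624 1.33747707]
67.03055152334737 post in tool x,y: 44.394463747563606 -7.417958321164454
```

View pics/w2.png

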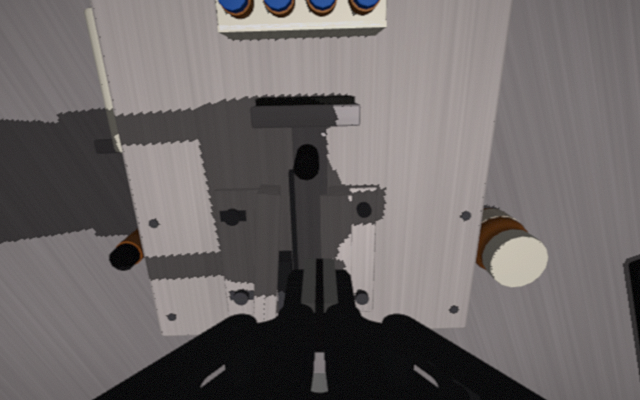

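The post is left of the finger line, at col 307 against 320, which matches the −7 mm estimate. The tool also needs a small orientation correction.

```bash
cat >> h.py <<'E'
def report(target=None,ang=68.1):
    s=env.sense(); q=s["ee_rot"]; Rw=Ro.from_quat([q[1],q[2],q[3],q[0]]).as_matrix()
    a=np.radians(ang); D=np.array([[np.cos(a),np.sin(a),0],[np.sin(a),-np.cos(a),0],[0,0,-1]]).T
    D=np.column_stack([[np.cos(a),np.sin(a),0],[np.sin(a),-np.cos(a),0],[0,0,-1]])
    print("t",s["time_s"],"tcp",s["tcp_pos"].round(1),"rotvec deg",np.degrees(Ro.from_matrix(Rw.T@D).as_rotvec()).round(2),"F tool",(Rw.T@s["ft_force"]).round(2))
    if target is not None: print("shift tool",(Rw.T@(np.array(target)-s["tcp_pos"])).round(1))
    return s
E
python3 -c "
from h import *
report([538.7-.373*30,-7.2-.928*30,134])"
```

```text
t 4.125 tcp [528.1 -50.8 189.7] rotvec deg [ 0.78  0.21 -1.06] F tool [-0.7  -0.42 -0.08]
shift tool [14.5 -7.4 55.5]
```

arm_command(motion="0.01 -0.0074 0.0 0.8 0.2 -1.1 0;0.004 0 0.015 0 0 0 0;0 0 0.02 0 0 0 0;0 0 0.015 0 0 0 0;0 0 0.006 0 0 0 0;0 0 0 0 0 0 0;0 0 0 0 0 0 0")

```text
time_s: 5.0
tcp_pos: [529.4, -33.4, 134.6]
ee_rot: [0.002, 0.827, 0.562, 0.002]
ft_force: [0.1, -0.1, -0.3]
grip_width: 0.006
```

```bash
python3 -c "
from h import *
import cv2
s=report([538.7-.373*30,-7.2-.928*30,134])
cv2.imwrite('pics/w3.png',env.read_camera('wrist')[:,:,::-1]);cv2.imwrite('pics/s3.png',cv2.resize(env.read_camera('scene')[140:310,185:415,::-1],(782,578)))"
```

```text
t 5.0 tcp [529.4 -33.4 134.6] rotvec deg [ 0.35 -0.05  0.23] F tool [-0.09  0.09  0.28]
shift tool [-2.2 -1.1  0.6]
```

View pics/w3.png

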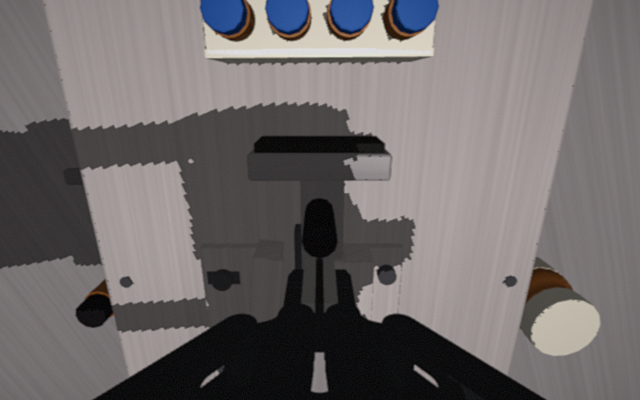

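View pics/s3.png

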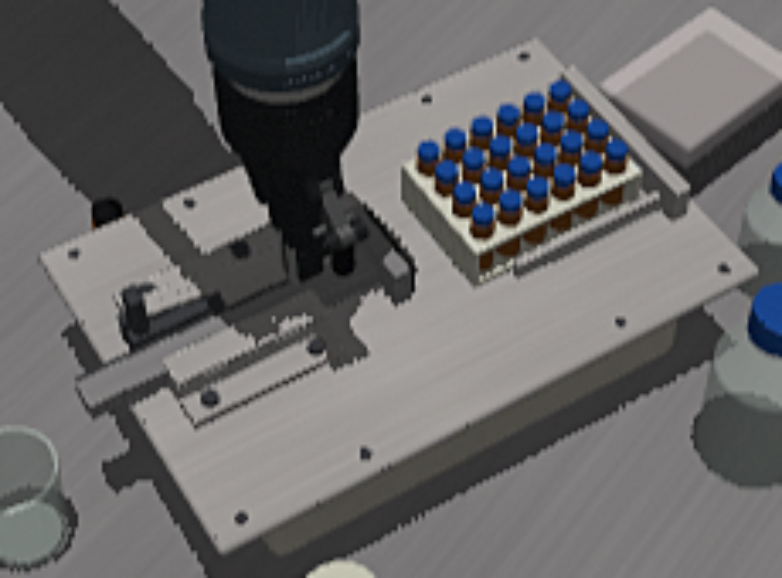

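The post is centred on the fingers at col 320, and the finger tips are about 10 mm behind it. Advancing gently.

arm_command(motion="0.003 0 0 0 0 0 0;0.003 0 0 0 0 0 0;0.003 0 0 0 0 0 0;0.003 0 0 0 0 0 0;0.003 0 0 0 0 0 0;0.003 0 0 0 0 0 0")

```text
time_s: 5.85
tcp_pos: [536.9, -16.8, 135.8]
ee_rot: [0.004, 0.828, 0.561, 0.002]
ft_force: [-1.1, -2.4, 0.6]
grip_width: 0.0
```

```bash
python3 -c "
from h import *
s=report([538.7-.373*18,-7.2-.928*18,134])"
```

```text
t 5.85 tcp [536.9 -16.8 135.8] rotvec deg [0.47 0.03 0.21] F tool [-2.64 -0.18 -0.65]
shift tool [-8.4 -1.9  1.8]
```

arm_command(motion="0.0025 -0.0001 0.0003 0 0 0 0;0.0025 -0.0001 0.0003 0 0 0 0;0.0025 -0.0001 0.0003 0 0 0 0;0.0025 -0.0001 0.0003 0 0 0 0;0.0025 -0.0001 0.0003 0 0 0 0;0.0025 -0.0001 0.0003 0 0 0 0;0.0025 -0.0001 0.0003 0 0 0 0;0.0025 -0.0001 0.0003 0 0 0 0")

```text
time_s: 6.85
tcp_pos: [544.6, 3.1, 134.0]
ee_rot: [0.004, 0.828, 0.561, 0.002]
ft_force: [-0.6, -2.7, 2.4]
grip_width: 0.001
```

```bash
python3 -c "
from h import *
import cv2
s=report([538.7-.373*18,-7.2-.928*18,134])
cv2.imwrite('pics/s4.png',cv2.resize(env.read_camera('scene')[140:310,185:415,::-1],(782,578)));cv2.imwrite('pics/t4.png',cv2.resize(env.read_camera('top')[100:320,200:470,::-1],(736,600)))"
```

```text
t 6.85 tcp [544.6   3.1 134. ] rotvec deg [0.56 0.04 0.21] F tool [-2.71  0.51 -2.37]
shift tool [-29.8  -1.8   0. ]
```

View pics/s4.png

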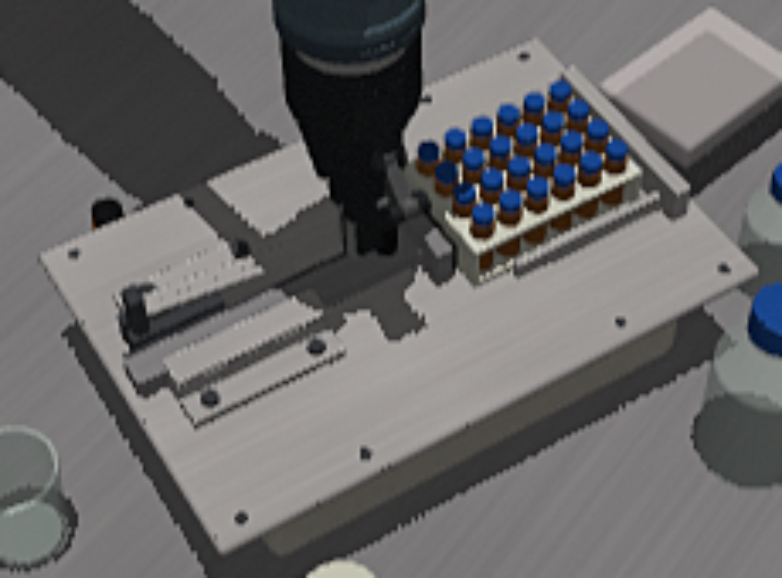

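The jaw is a few mm short of the rack, and the force is steady at the bar's drag. I'll slow down and check more often.

arm_command(motion="0.001 0 0 0 0 0 0;0.001 0 0 0 0 0 0;0.001 0 0 0 0 0 0;0.001 0 0 0 0 0 0;0.001 0 0 0 0 0 0;0.001 0 0 0 0 0 0")

```text
time_s: 7.7
tcp_pos: [546.5, 8.2, 133.9]
ee_rot: [0.004, 0.828, 0.561, 0.002]
ft_force: [-1.8, -4.9, 2.3]
grip_width: -0.001
```

```bash
python3 -c "
from h import *
import cv2
s=report([538.7-.373*18,-7.2-.928*18,134])
cv2.imwrite('pics/s5.png',cv2.resize(env.read_camera('scene')[140:310,185:415,::-1],(782,578)))"
```

```text
t 7.7 tcp [546.5   8.2 133.9] rotvec deg [0.52 0.13 0.21] F tool [-5.18  0.18 -2.26]
shift tool [-35.2  -1.7  -0.1]
```

View pics/s5.png

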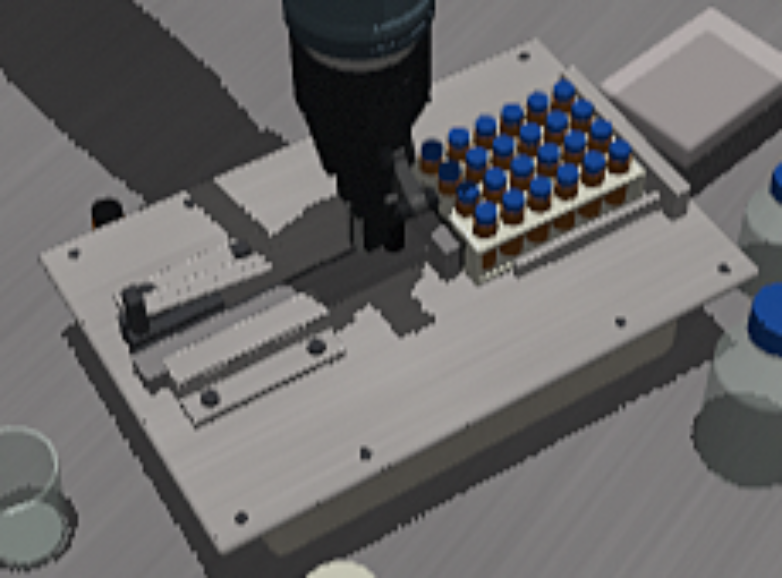

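The jaw is in contact and the rack has started to slide, with the force up from 2.7 to 5.2 N. Continuing in small steps.

arm_command(motion="0.0008 0 0 0 0 0 0;0.0008 0 0 0 0 0 0;0.0008 0 0 0 0 0 0;0.0008 0 0 0 0 0 0;0.0008 0 0 0 0 0 0")

```text
time_s: 8.38
tcp_pos: [547.9, 11.5, 133.9]
ee_rot: [0.005, 0.828, 0.561, 0.001]
ft_force: [-2.2, -4.2, 1.6]
grip_width: 0.0
```

```bash
python3 -c "
from h import *
s=report([538.7-.373*18,-7.2-.928*18,134])"
```

```text
t 8.375 tcp [547.9  11.5 133.9] rotvec deg [0.51 0.2  0.21] F tool [-4.68 -0.44 -1.58]
shift tool [-38.7  -1.7   0. ]
```

arm_command(motion="0.0007 0 0 0 0 0 0;0.0007 0 0 0 0 0 0;0.0007 0 0 0 0 0 0;0.0007 0 0 0 0 0 0")

```text
time_s: 8.88
tcp_pos: [548.7, 13.6, 133.9]
ee_rot: [0.005, 0.828, 0.561, 0.001]
ft_force: [-2.3, -4.5, 1.8]
grip_width: 0.004
```

```bash
python3 -c "
from h import *
import cv2
s=report([538.7-.373*18,-7.2-.928*18,134])
cv2.imwrite('pics/s6.png',cv2.resize(env.read_camera('scene')[140:240,275:415,::-1],(784,560)))"
```

```text
t 8.875 tcp [548.7  13.6 133.9] rotvec deg [0.5  0.26 0.21] F tool [-5.09 -0.47 -1.74]
shift tool [-41.1  -1.7   0.1]
```

View pics/s6.png

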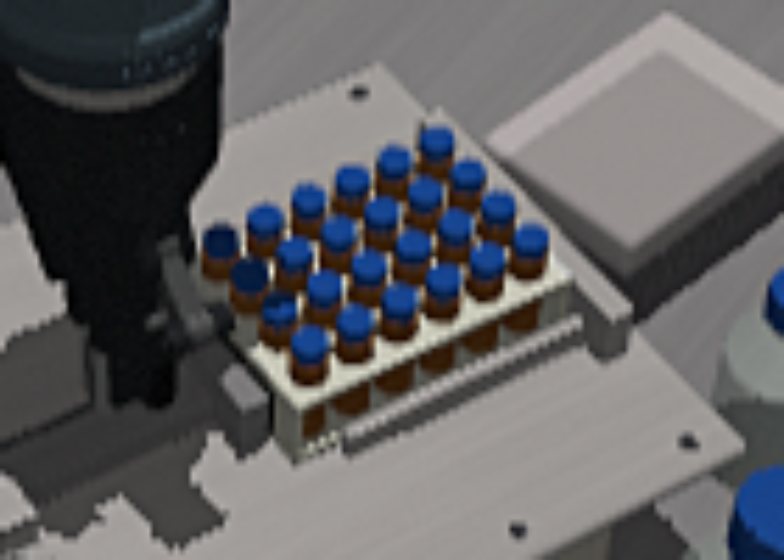

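The rack's far edge, at about (570,280) in the crop, is a few mm from the fence. The force is steady at about 5 N.

arm_command(motion="0.0006 0 0 0 0 0 0;0.0006 0 0 0 0 0 0;0.0006 0 0 0 0 0 0;0.0006 0 0 0 0 0 0")

```text
time_s: 9.43
tcp_pos: [549.5, 15.6, 133.9]
ee_rot: [0.005, 0.828, 0.561, 0.0]
ft_force: [-2.1, -4.2, 2.6]
grip_width: -0.002
```

arm_command(motion="0.0006 0 0 0 0 0 0;0.0006 0 0 0 0 0 0;0.0006 0 0 0 0 0 0")

```text
time_s: 9.8
tcp_pos: [549.8, 16.4, 133.9]
ee_rot: [0.005, 0.827, 0.561, -0.001]
ft_force: [-3.8, -7.8, 3.1]
grip_width: -0.001
```

arm_command(motion="0.0006 0 0 0 0 0 0;0.0006 0 0 0 0 0 0;0.0006 0 0 0 0 0 0")

```text
time_s: 10.18
tcp_pos: [549.8, 16.4, 134.0]
ee_rot: [0.006, 0.827, 0.561, -0.002]
ft_force: [-3.5, -7.0, 2.8]
grip_width: 0.0
```

The motion has stalled at 8 N, so the rack is probably home. I'll check in the images and with a slightly firmer push.

arm_command(motion="0.0008 0 0 0 0 0 0;0.0008 0 0 0 0 0 0;0.0008 0 0 0 0 0 0")

```text
time_s: 10.55
tcp_pos: [549.9, 16.4, 134.0]
ee_rot: [0.007, 0.827, 0.561, -0.004]
ft_force: [-4.3, -7.7, 3.7]
grip_width: -0.001
```

```bash
python3 -c "
from h import *
import cv2
s=report([538.7-.373*18,-7.2-.928*18,134])
cv2.imwrite('pics/s7.png',cv2.resize(env.read_camera('scene')[140:240,275:415,::-1],(784,560)))
cv2.imwrite('pics/t7.png',cv2.resize(env.read_camera('top')[100:320,200:470,::-1],(736,600),interpolation=cv2.INTER_CUBIC))
cv2.imwrite('pics/w7.png',env.read_camera('wrist')[:,:,::-1])"
```

```text
t 10.55 tcp [549.9  16.4 134. ] rotvec deg [0.38 0.87 0.21] F tool [-8.83 -1.13 -3.57]
shift tool [-44.1  -1.7   0.7]
```

View pics/s7.png

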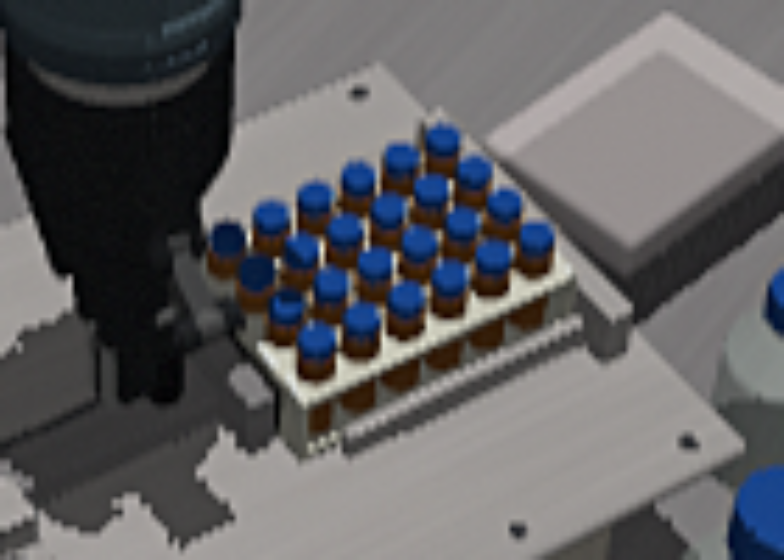

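View pics/t7.png

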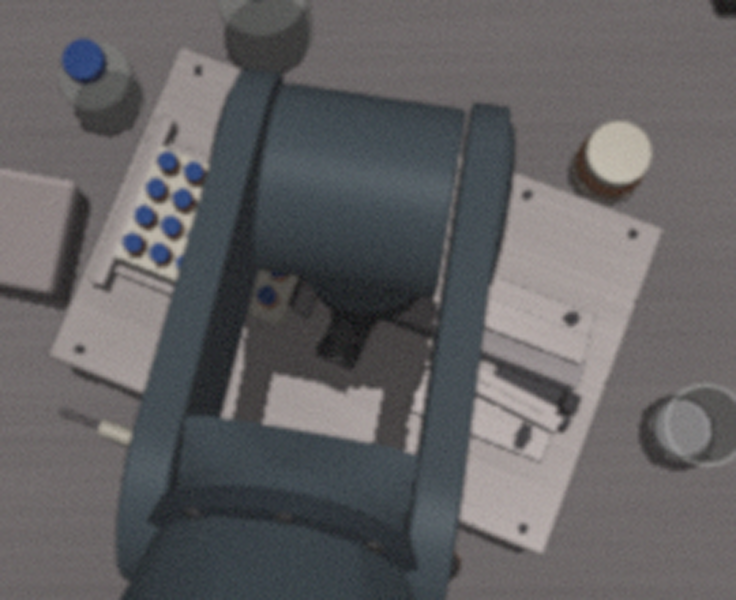

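View pics/w7.png

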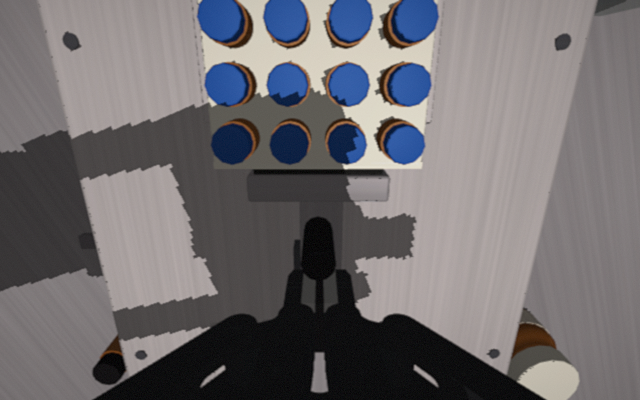

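The rack is against the fence in both views and the jaw is against the rack. The push has stalled at about 9 N, so the rack counts as home. I'll retract and go above and behind the wedge tab.

arm_command(motion="-0.006 0 0 0 0 0 0;-0.008 0 0 0.4 0.9 0.2 0;0 0 -0.02 0 0 0 0;0 0 -0.04 0 0 0 0;-0.02 -0.003 -0.036 0 0 0 0;-0.04 -0.006 0 0 0 0 0;-0.04 -0.006 0 0 0 0 0;-0.04 -0.006 0 0 0 0 0;-0.02 -0.004 0 0 0 0 0;0 0 0 0 0 0 0;0 0 0 0 0 0 0")

```text
time_s: 12.08
tcp_pos: [459.0, -138.2, 230.2]
ee_rot: [-0.005, 0.829, 0.56, 0.006]
ft_force: [-0.3, 0.2, 0.1]
grip_width: 0.004
```

```bash
python3 -c "
from h import *
import cv2,pickle
s=report([459.2,-139.3,136])
pickle.dump(wristcam(s),open('w8.pkl','wb'))
cv2.imwrite('pics/w8.png',env.read_camera('wrist')[:,:,::-1])
print([(d['bbox'],round(d['p'],2)) for d in env.boxes_of('wedge_tab','wrist')[:2]])
cv2.imwrite('pics/s8.png',env.read_camera('scene')[:,:,::-1])
cv2.imwrite('pics/s8c.png',cv2.resize(env.read_camera('scene')[140:310,185:415,::-1],(782,578)))
"
```

```text
t 12.075 tcp [ 459.  -138.2  230.2] rotvec deg [-0.1  -0.93 -0.  ] F tool [ 0.11 -0.38 -0.13]
shift tool [-2.5  0.8 94.2]
[([305.9, 100.2, 335.7, 188.6], 0.67)]
```

View pics/w8.png

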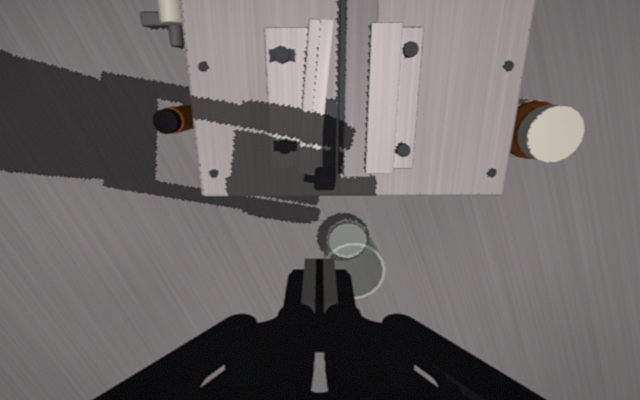

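View pics/s8c.png

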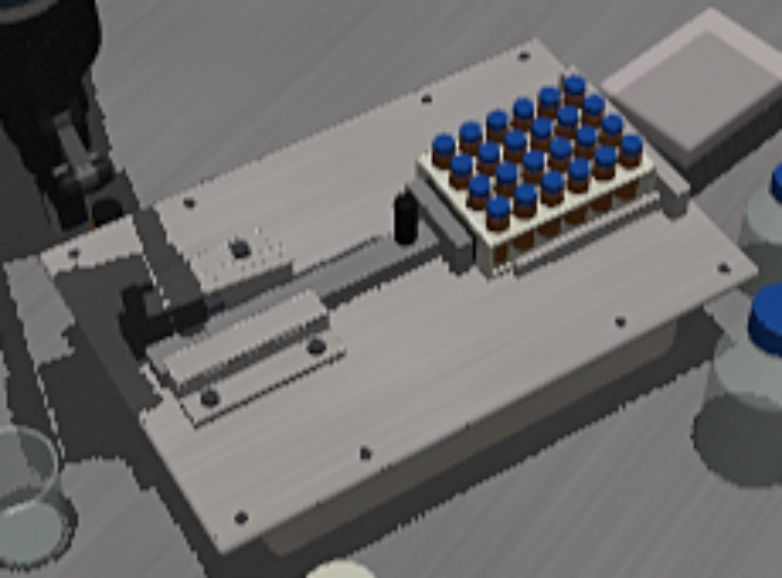

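The rack stays home against the fence. In the wrist view the tab is the dark block at about (325,178). I'll locate it precisely now.

```bash
python3 - <<'E'
from h import *
import pickle,cv2
c=pickle.load(open("w8.pkl","rb"))
q=np.load("pose.npy"); a=q[2];R=np.array([[np.cos(a),-np.sin(a)],[np.sin(a),np.cos(a)]])
for n,cam,uv in [("wrist",c,(325,181)),("wrist lo",c,(325,188)),("scene",'scene',(224.4,226.5)),("top","top",(200+567/2.726,100+400/2.726))]:
    X=bp(cam,uv,140); print(n,X,R.T@(X[:2]-q[:2]))
s=env.sense(); qq=s["ee_rot"]; Rw=Ro.from_quat([qq[1],qq[2],qq[3],qq[0]]).as_matrix()
print("tip px",pj(c,s["tcp_pos"]+Rw@[0,0,14]))
for X in [bp(c,(325,185),140)]: print("tab in tool",Rw.T@(X-s["tcp_pos"]))
cv2.imwrite("pics/w8c.png",cv2.resize(cv2.imread("pics/w8.png")[90:290,230:450],(660,600),interpolation=cv2.INTER_CUBIC))
E
```

```text
wrist [ 471.98847014 -114.76693131  140.        ] [ -22.12061995 -161.59785436]
wrist lo [ 470.24383541 -119.17547682  140.        ] [ -22.11941395 -166.3390591 ]
scene [ 472.28112375 -114.21825865  140.        ] [ -22.05055375 -160.97997204]
top [ 470.93078756 -113.34099101  140.        ] [ -23.62903739 -160.66154512]
tip px [319.75881355 275.21016918]
tab in tool [22.06217063  3.58972329 90.49655549]
```

View pics/w8c.png

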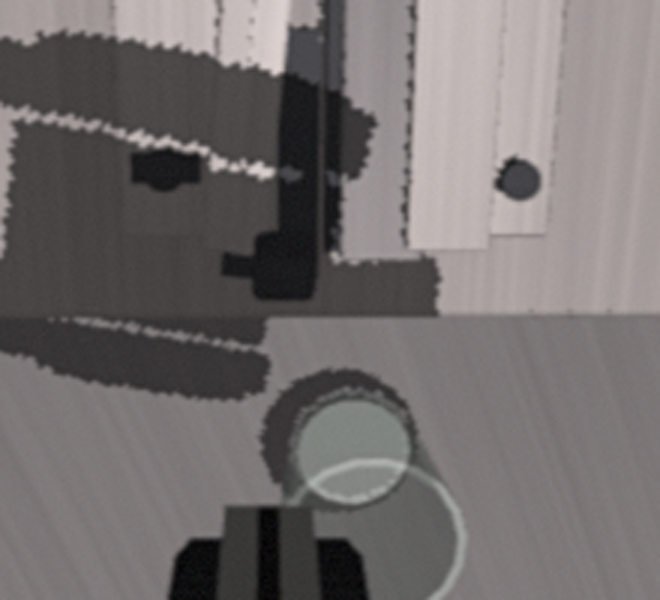

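All three cameras agree on the tab: top middle at about (471.8, -115). Descending 12 mm behind it.

arm_command(motion="-0.0017 0.0033 0.01 0 -0.9 0 0;0 0 0.03 0 0 0 0;0 0 0.03 0 0 0 0;0 0 0.018 0 0 0 0;0 0 0.006 0 0 0 0;0 0 0 0 0 0 0;0 0 0 0 0 0 0")

```text
time_s: 13.15
tcp_pos: [463.3, -138.6, 131.6]
ee_rot: [0.0, 0.827, 0.563, -0.002]
ft_force: [0.3, -0.3, -1.1]
grip_width: -0.001
```

```bash
python3 -c "
from h import *
import cv2,pickle
s=report([471.8-.373*16,-115-.928*16,136])
cv2.imwrite('pics/w9.png',env.read_camera('wrist')[:,:,::-1])
"
```

```text
t 13.15 tcp [ 463.3 -138.6  131.6] rotvec deg [-0.08  0.17  0.38] F tool [-0.2   0.37  1.13]
shift tool [ 9.  -0.9 -4.4]
```

View pics/w9.png

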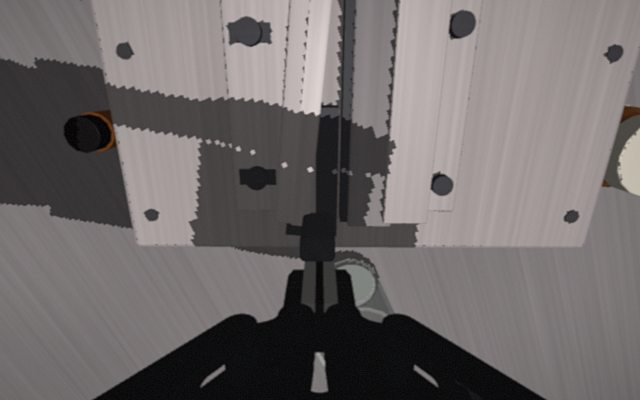

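The tab is straight ahead at col 318. I'll lift a touch for clearance and advance along the ramp direction, which is +x in the tool plus a tenth in +y.

arm_command(motion="0.001 -0.0008 -0.0015 0 0 0.3 0;0.0015 0.0001 0 0 0 0 0;0.0015 0.0001 0 0 0 0 0;0.0015 0.0001 0 0 0 0 0;0.0015 0.0001 0 0 0 0 0;0.0015 0.0001 0 0 0 0 0;0.001 0.0001 0 0 0 0 0")

```text
time_s: 14.08
tcp_pos: [467.5, -130.8, 135.1]
ee_rot: [0.002, 0.828, 0.56, -0.002]
ft_force: [-2.5, -3.9, 0.4]
grip_width: -0.001
```

arm_command(motion="0.001 0.0001 0 0 0 0 0;0.001 0.0001 0 0 0 0 0;0.001 0.0001 0 0 0 0 0;0.001 0.0001 0 0 0 0 0")

```text
time_s: 14.58
tcp_pos: [469.1, -127.7, 135.1]
ee_rot: [0.003, 0.828, 0.56, -0.002]
ft_force: [-3.0, -3.4, 1.1]
grip_width: -0.001
```

The tab is in contact and sliding with about 4.5 N of drag. Continuing in small steps while watching the force.

arm_command(motion="0.0008 0.0001 0 0 0 0 0;0.0008 0.0001 0 0 0 0 0;0.0008 0.0001 0 0 0 0 0;0.0008 0.0001 0 0 0 0 0")

```text
time_s: 15.08
tcp_pos: [470.8, -124.6, 135.1]
ee_rot: [0.003, 0.828, 0.56, -0.003]
ft_force: [-2.8, -3.6, 1.7]
grip_width: 0.002
```

arm_command(motion="0.0008 0.0001 0 0 0 0 0;0.0008 0.0001 0 0 0 0 0;0.0008 0.0001 0 0 0 0 0;0.0008 0.0001 0 0 0 0 0")

```text
time_s: 15.58
tcp_pos: [472.4, -121.5, 135.1]
ee_rot: [0.002, 0.828, 0.56, -0.003]
ft_force: [-3.0, -3.0, 1.7]
grip_width: -0.003
```

arm_command(motion="0.0008 0.0001 0 0 0 0 0;0.0008 0.0001 0 0 0 0 0;0.0008 0.0001 0 0 0 0 0;0.0008 0.0001 0 0 0 0 0")

```text
time_s: 16.08
tcp_pos: [474.0, -118.5, 135.1]
ee_rot: [0.002, 0.828, 0.56, -0.003]
ft_force: [-2.7, -2.6, 1.8]
grip_width: 0.001
```

arm_command(motion="0.0008 0.0001 0 0 0 0 0;0.0008 0.0001 0 0 0 0 0;0.0008 0.0001 0 0 0 0 0;0.0008 0.0001 0 0 0 0 0")

```text
time_s: 16.58
tcp_pos: [475.1, -116.3, 135.1]
ee_rot: [0.003, 0.828, 0.561, -0.004]
ft_force: [-5.1, -5.4, 2.4]
grip_width: -0.002
```

The force has risen to about 7.2 N along the ramp, so the wedge has met the bar. From here I'll use very short calls.

arm_command(motion="0.0007 0.0001 0 0 0 0 0;0.0007 0.0001 0 0 0 0 0")

```text
time_s: 16.82
tcp_pos: [475.1, -116.2, 135.1]
ee_rot: [0.003, 0.828, 0.561, -0.005]
ft_force: [-5.1, -5.9, 2.7]
grip_width: -0.0
```

arm_command(motion="0.0007 0.0001 0 0 0 0 0;0.0007 0.0001 0 0 0 0 0")

```text
time_s: 17.08
tcp_pos: [475.1, -116.2, 135.1]
ee_rot: [0.004, 0.828, 0.561, -0.007]
ft_force: [-5.6, -6.9, 2.9]
grip_width: 0.001
```

arm_command(motion="0.0009 0.0001 0 0 0 0 0;0.0009 0.0001 0 0 0 0 0")

```text
time_s: 17.32
tcp_pos: [475.2, -116.0, 135.2]
ee_rot: [0.004, 0.828, 0.561, -0.008]
ft_force: [-5.1, -7.4, 1.8]
grip_width: 0.004
```

arm_command(motion="0.001 0.0001 0 0 0 0 0;0.001 0.0001 0 0 0 0 0")

```text
time_s: 17.58
tcp_pos: [475.3, -115.9, 135.2]
ee_rot: [0.005, 0.828, 0.561, -0.01]
ft_force: [-5.8, -7.2, 1.8]
grip_width: -0.002
```

arm_command(motion="0.0012 0.0001 0 0 0 0 0;0.0012 0.0001 0 0 0 0 0")

```text
time_s: 17.82
tcp_pos: [475.4, -115.6, 135.3]
ee_rot: [0.006, 0.828, 0.561, -0.012]
ft_force: [-6.3, -8.0, 2.4]
grip_width: 0.0
```

arm_command(motion="0.0013 0.0001 0 0 0 0 0;0.0013 0.0001 0 0 0 0 0")

```text
time_s: 18.08
tcp_pos: [475.5, -115.5, 135.3]
ee_rot: [0.007, 0.828, 0.561, -0.014]
ft_force: [-7.0, -8.0, 3.0]
grip_width: -0.004
```

```bash
python3 -c "
from h import *
import cv2,pickle
s=report([471.8-.373*16,-115-.928*16,136])
cv2.imwrite('pics/w10.png',env.read_camera('wrist')[:,:,::-1])
"
```

```text
t 18.075 tcp [ 475.5 -115.5  135.3] rotvec deg [-0.29  1.76  0.17] F tool [-10.09  -3.55  -2.72]
shift tool [-16.9  -3.7  -0.1]
```

View pics/w10.png

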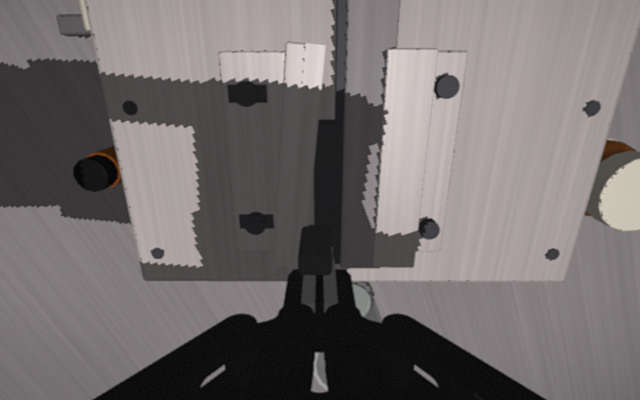

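The push is 10.3 N along the ramp and the wedge now creeps only about 0.1 mm per row, so it is jamming. I'll add a little more to reach about 12 N.

arm_command(motion="0.0015 0 0 0 0.1 0 0;0.0015 0 0 0 0.1 0 0")

```text
time_s: 18.38
tcp_pos: [475.6, -115.2, 135.3]
ee_rot: [0.007, 0.828, 0.561, -0.015]
ft_force: [-5.9, -9.2, 2.4]
grip_width: -0.004
```

arm_command(motion="0.0016 0 0 0 0.1 0 0;0.0016 0 0 0 0.1 0 0")

```text
time_s: 18.62
tcp_pos: [475.7, -115.0, 135.4]
ee_rot: [0.007, 0.827, 0.561, -0.016]
ft_force: [-5.5, -9.1, 2.2]
grip_width: -0.001
```

arm_command(motion="0.0018 0 0 0 0.1 0 0;0.0018 0 0 0 0.1 0 0")

```text
time_s: 18.88
tcp_pos: [475.8, -114.7, 135.4]
ee_rot: [0.008, 0.827, 0.561, -0.018]
ft_force: [-6.7, -10.3, 1.6]
grip_width: -0.0
```

arm_command(motion="0.0019 0 0 0 0.1 0 0;0.0019 0 0 0 0.1 0 0")

```text
time_s: 19.12
tcp_pos: [475.9, -114.6, 135.4]
ee_rot: [0.008, 0.827, 0.561, -0.019]
ft_force: [-6.9, -10.9, 1.8]
grip_width: -0.0
```

That is about 12.5 N, averaged over the last two readings. I'll back off straight, lift clear and check.

arm_command(motion="-0.004 -0.0003 0 0 0 0 0;-0.006 -0.0005 0 0 0 0 0;-0.008 0 0 0 0 0 0;0 0 -0.02 0 0 0 0;0 0 -0.04 0 0 0 0;-0.02 0 -0.04 0 0 0 0;-0.04 0 -0.02 0 0 0 0;-0.04 0 0 0 0 0 0;0 0 0 0 0 0 0;0 0 0 0 0 0 0")

```text
time_s: 20.38
tcp_pos: [433.2, -222.0, 263.0]
ee_rot: [0.007, 0.827, 0.562, -0.017]
ft_force: [0.3, -0.1, -0.2]
grip_width: -0.001
```

```bash
python3 -c "
from h import *
import cv2,pickle
s=report()
cv2.imwrite('pics/w11.png',env.read_camera('wrist')[:,:,::-1])
cv2.imwrite('pics/s11.png',cv2.resize(env.read_camera('scene')[140:310,185:415,::-1],(782,578)))
cv2.imwrite('pics/t11.png',cv2.resize(env.read_camera('top')[100:320,200:470,::-1],(736,600),interpolation=cv2.INTER_CUBIC))
"
```

```text
t 20.375 tcp [ 433.2 -222.   263. ] rotvec deg [-0.37  2.05  0.24] F tool [0.05 0.32 0.21]
```

View pics/s11.png

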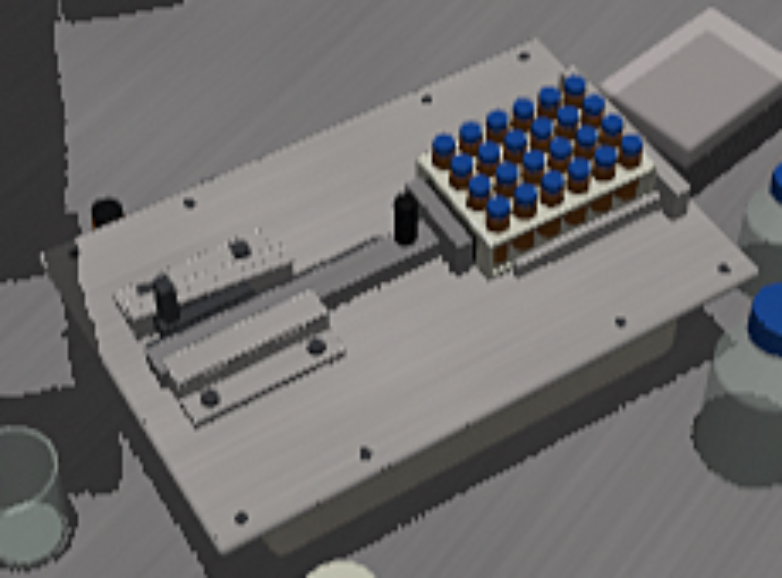

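View pics/t11.png

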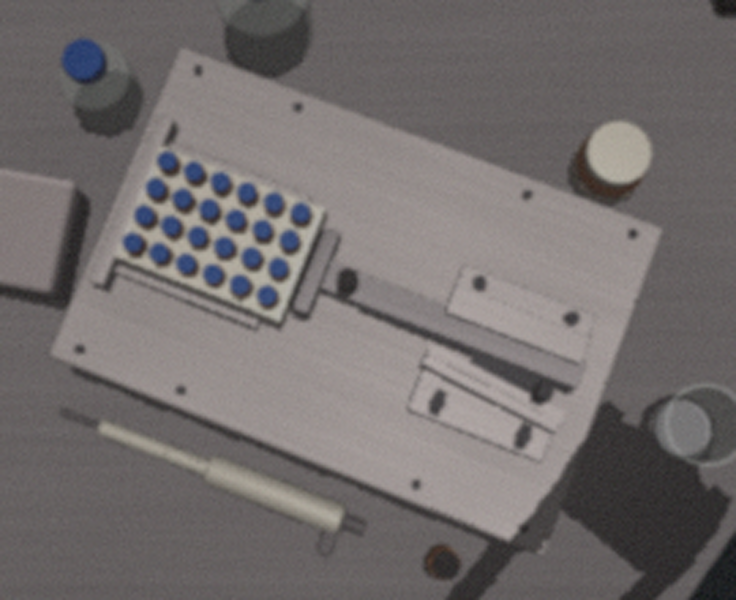

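The rack is at the fence, the jaw is on the rack, the tab is about 19 mm further forward, and no bystander has moved. The force rose more slowly per mm than stated (about 3–4 N/mm against 10). There is time left, so I'll touch the tab again gently to check that it resists at the same spot.

arm_command(motion="0.02 0 0 -0.4 2.0 0.2 0;0.04 0 0 0 0 0 0;0.03 0 0 0 0 0 0;0 0 0 0 0 0 0;0 0 0 0 0 0 0")

```text
time_s: 21.15
tcp_pos: [468.4, -129.1, 260.9]
ee_rot: [-0.003, 0.827, 0.563, 0.003]
ft_force: [0.7, -0.2, -0.7]
grip_width: -0.001
```

```bash
python3 -c "
from h import *
s=report([475.9-.373*12,-114.6-.928*12,135])"
```

```text
t 21.15 tcp [ 468.4 -129.1  260.9] rotvec deg [-0.11 -0.43  0.37] F tool [0.03 0.69 0.72]
shift tool [  3.3   1.8 125.9]
```

arm_command(motion="0.002 0.001 0.02 0 -0.4 0.3 0;0 0 0.035 0 0 0 0;0 0 0.035 0 0 0 0;0 0 0.02 0 0 0 0;0 0 0.01 0 0 0 0;0 0 0 0 0 0 0;0 0 0 0 0 0 0")

```text
time_s: 22.02
tcp_pos: [470.6, -130.9, 139.4]
ee_rot: [0.0, 0.83, 0.558, 0.001]
ft_force: [0.3, 0.2, -1.0]
grip_width: 0.0
```

```bash
python3 -c "
from h import *
s=report([475.9,-114.6,135])"
```

```text
t 22.025 tcp [ 470.6 -130.9  139.4] rotvec deg [ 0.11 -0.08 -0.23] F tool [0.27 0.2  0.99]
shift tool [17.1 -1.2  4.4]
```

arm_command(motion="0.003 -0.0008 0.004 0 0 -0.2 0;0.003 0 0 0 0 0 0;0.003 0 0 0 0 0 0;0.0015 0 0 0 0 0 0;0.001 0 0 0 0 0 0;0.0005 0 0 0 0 0 0")

```text
time_s: 22.78
tcp_pos: [476.0, -119.1, 137.3]
ee_rot: [0.002, 0.828, 0.56, 0.002]
ft_force: [-0.1, -0.4, 0.8]
grip_width: -0.003
```

```bash
python3 -c "
from h import *
s=report([475.9,-114.6,135])"
```

```text
t 22.775 tcp [ 476.  -119.1  137.3] rotvec deg [ 0.35 -0.06  0.02] F tool [-0.43  0.13 -0.79]
shift tool [ 4.1 -1.8  2.3]
```

arm_command(motion="0.0008 -0.001 0.0005 0 0 0 0;0.0008 0 0.0005 0 0 0 0;0.0008 0 0 0 0 0 0")

```text
time_s: 23.15
tcp_pos: [475.9, -116.4, 136.2]
ee_rot: [0.002, 0.829, 0.56, 0.002]
ft_force: [0.6, -0.1, 0.9]
grip_width: -0.003
```

arm_command(motion="0.0007 0 0 0 0 0 0;0.0007 0 0 0 0 0 0")

```text
time_s: 23.4
tcp_pos: [476.4, -115.1, 136.1]
ee_rot: [0.002, 0.829, 0.56, 0.002]
ft_force: [-0.7, -2.8, 0.4]
grip_width: 0.001
```

arm_command(motion="0.0007 0 0 0 0 0 0;0.0007 0 0 0 0 0 0")

```text
time_s: 23.65
tcp_pos: [476.4, -115.1, 136.2]
ee_rot: [0.003, 0.828, 0.56, 0.001]
ft_force: [-3.2, -6.1, -0.4]
grip_width: 0.001
```

Contact is at the same spot, and the force rises to 7 N without movement, so the wedge is jammed. I'll bring it up to about 12 N once.

arm_command(motion="0.001 0 0 0 0.1 0 0;0.001 0 0 0 0.1 0 0")

```text
time_s: 23.9
tcp_pos: [476.4, -115.0, 136.2]
ee_rot: [0.003, 0.828, 0.56, 0.001]
ft_force: [-3.1, -6.1, -0.5]
grip_width: 0.001
```

arm_command(motion="0.0013 0 0 0 0.1 0 0;0.0013 0 0 0 0.1 0 0")

```text
time_s: 24.15
tcp_pos: [476.5, -115.0, 136.2]
ee_rot: [0.003, 0.828, 0.56, -0.0]
ft_force: [-4.6, -6.6, 0.6]
grip_width: -0.002
```

arm_command(motion="0.0015 0 0 0 0.1 0 0;0.0015 0 0 0 0.1 0 0")

```text
time_s: 24.4
tcp_pos: [476.5, -114.9, 136.2]
ee_rot: [0.003, 0.828, 0.56, -0.001]
ft_force: [-4.1, -7.8, 0.5]
grip_width: 0.0
```

arm_command(motion="0.0018 0 0 0 0.1 0 0;0.0018 0 0 0 0.1 0 0")

```text
time_s: 24.65
tcp_pos: [476.5, -114.9, 136.3]
ee_rot: [0.004, 0.828, 0.56, -0.003]
ft_force: [-4.8, -9.2, 0.2]
grip_width: -0.003
```

arm_command(motion="0.002 0 0 0 0.1 0 0;0.002 0 0 0 0.1 0 0")

```text
time_s: 24.9
tcp_pos: [476.6, -114.8, 136.3]
ee_rot: [0.005, 0.828, 0.56, -0.005]
ft_force: [-6.4, -10.5, 0.9]
grip_width: 0.003
```

arm_command(motion="0.002 0 0 0 0.1 0 0;0.002 0 0 0 0.1 0 0")

```text
time_s: 25.15
tcp_pos: [476.6, -114.8, 136.4]
ee_rot: [0.005, 0.828, 0.56, -0.007]
ft_force: [-5.8, -10.0, 0.2]
grip_width: -0.002
```

At 12 N it moved only about 0.2 mm, so the wedge is firmly jammed. Retracting and doing the last check.

arm_command(motion="-0.004 -0.0003 0 0 0 0 0;-0.006 -0.0005 0 0 0 0 0;-0.008 0 0 0 0 0 0;0 0 -0.02 0 0 0 0;0 0 -0.04 0 0 0 0;-0.02 0 -0.04 0 0 0 0;-0.04 0 -0.02 0 0 0 0;-0.04 0 0 0 0 0 0;0 0 0 0 0 0 0;0 0 0 0 0 0 0;0 0 0 0 0 0 0")

```text
time_s: 26.52
tcp_pos: [430.6, -224.8, 261.5]
ee_rot: [0.004, 0.828, 0.561, -0.005]
ft_force: [0.6, 0.1, 0.1]
grip_width: -0.002
```

```bash
python3 -c "
from h import *
import cv2
report()
cv2.imwrite('pics/s12.png',cv2.resize(env.read_camera('scene')[140:310,185:415,::-1],(782,578)))
"
```

```text
t 26.525 tcp [ 430.6 -224.8  261.5] rotvec deg [0.08 0.74 0.12] F tool [ 0.31  0.49 -0.1 ]
```

View pics/s12.png

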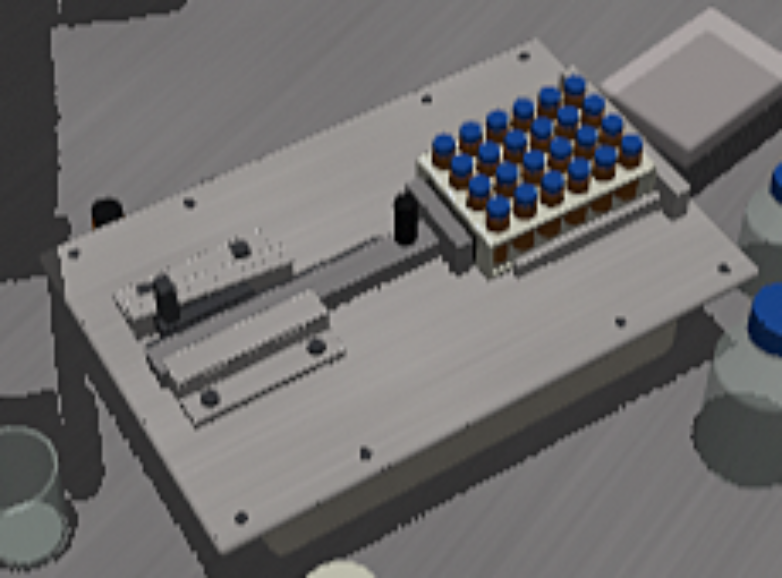

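The last picture shows the rack flat against the fence (right end of the crop), the jaw on the rack with the post at (405,215), and the tab forward at (165,300). The robot is clear of everything, so I'm handing in.

```bash
python3 -c "
from cell import env
print(env.hand_in())"
```

```text
the job is handed in; nothing more can be done
None
```

The rack is clamped and the job is handed in at about 26.6 s of the 54 s allowed; the hand-in reported no verdict.

- **Rack:** I pushed the clamp bar forward by its post with shut fingers in small steps. The rack slid at about 5 N total and stalled against the end stop at about 9 N.
- **Wedge:** I pushed the tab along its ramp. It slid with about 4.5 N of drag, met the bar, and I took the push up to about 12.5 N.
- **Re-push check:** After letting go I pushed the tab again. It resisted at the same spot and moved only about 0.2 mm up to 12 N, so it is jammed.
- **Last pictures:** The scene camera shows the rack flat against the fence with the jaw on it, and the robot clear with its force reading near zero. No bystander looked moved in the last top view, taken before the re-push.

**Disagreements:**
- **Wedge force rise:** During the first wedge push the force rose by only about 3–4 N per mm of tool travel, against the stated 10 N per mm. Part of that was the tool tilting. This is why I re-pushed, and the second push was much stiffer.
- **Shaker position:** The top and wrist cameras differed by about 3–5 mm on where the shaker is along y. I therefore found the contacts by force, and the wedge-to-bar force itself was never measured directly.

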